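Release the fat battery with the rocker paddle

ROBOT

A 6-joint arm with a two-finger parallel gripper is mounted at the origin on the work surface. World frame = base frame: x ahead of the robot, y to its left, z up, the work surface at z = 0. Lengths are in mm, angles in rad, forces in N, time in s.
With the tool pointing down it reaches from about 375 to 975 mm from the base axis. Payload 3.8 kg.
Tool frame: the origin (TCP) lies between the finger pads; the fingertips stand 11 mm ahead of it and the grasp point (between the pads) lies 8 mm behind it; z points along the fingers, y is the line along which they close (so a half turn about z gives the same grasp; the last joint's range is limited). The gripper opens to 88 mm and grips with 3 to 60 N. Pads are 18 mm wide; open, the fingers measure 123 mm over their backs; the gripper's body (75 mm by 187 mm) begins 45 mm behind the grasp point.
Start: joints at [-1.347, 0.264, 1.604, -0, 1.274, -0.037], TCP at [174.046, -652.17, 249.706] pointing down, gripper open.
Joint ranges: [-2.63, 2.63], [-0.94, 2.18], [0.31, 2.57], [-1.31, 4.45], [0, 2.66], [-2.55, 2.55]. Speed limits (rad/s): [2.57, 2.57, 3.14, 3.14, 3.14, 3.14].

INTERFACE

Orientations are given as a rotation vector (axis times angle).
In Python, from rig import * gives the robot as it stands.
- The arm moves only by the tool step_arm, never from a script. Its argument "increments" is a list of rows, each a list of 3 entries, a list of its own where there are three numbers: the shift along the tool's x, y, z scaled (see below), then the turn, a rotation vector about the tool's x, y, z scaled (see below), then the closure, from 0 (fully open) to 1 (shut). A call has 1 to 20 rows; each row shifts and turns the commanded pose from where the row before left it, along the tool's axes as they then stand; what a row does not reach is not made up. The controller multiplies each number of a shift by 0.04 m and each number of a turn by 0.08 rad. A row lasts 1/10 s, in which the tool goes at most 50 mm and 8.59 degrees, less where a joint would pass 70% of its speed; a pose out of reach is approached as far as the arm can. A call with a number of a shift or a turn outside -1 to 1 is refused whole. A call with a gripper value outside its range is refused whole. The fingers move at their own pace and stop on an object; the grip force is fixed at half the most. Time passes only in rows, so rows that do not move let the fingers close. It gives the time, the measured TCP pose, the force, the opening and the grip force at its end, in the units of the state.
- observe(): the state, without advancing time (a new reading comes with each control period).
- read_camera(name): name is "scene" or "top" or "wrist"; returns (picture, depth): 420x560x3 uint8, red, green, blue; 420x560 float32, mm along the optical axis (not along the pixel's ray), 0 where there is no reading.
- calibration(name): a dict with "fx", "fy", "cx", "cy" (pixels), "position" and "orientation" of the camera in the world; the wrist camera has in their place "tool_from_camera" (4x4, takes a point from camera to tool coordinates, whose origin is the TCP and whose axes are the flange's). Camera axes: x right, y down, z forward; pixel columns grow to the right and rows downward; lengths in mm; the calibration is good to about 2 mm. A picture is of the moment at which its call begins: read the wrist's pose just before it. calibration takes no time and is no camera call.
- close_job(): hands the job in; it is judged then, once.
The state is a dict: "t": time; "joint_pos": joint angles; "qd": joint speeds; "tau": joint torques, N m; "eef_pos": TCP position; "eef_rot": TCP orientation; "wrist_force": force on the tool from outside, world axes, zero at the start; "moment": the same for the moment, N m; "grip_width": opening from 0.0 (shut) to 1.0 (fully open); "finger_force": force on a finger pad.
Only numpy, scipy, OpenCV 4.12 (cv2) and the standard library are available. Lean on these libraries where they do the work, as an engineer would, in place of code of your own. Each camera call takes 0.05 s, during which the arm holds its last target. There are 200 camera calls.

TASK

The flashlight needs its fat battery: at the two-lane battery dispenser, press down the paddle of the lane that holds the fat cell with your fingertips, so that the gate at the rocker's other end lifts and the cell rolls out into the catch tray, then let the paddle come back up. Keep the thin cell shut in its lane, do not touch the cells or the gates, pick nothing up, and leave the egg cup, flashlight, wallet case and key carousel as they are.

Things in the scene. Friction and masses are not known exactly. Their poses are not given: they have to be found in the camera images.
- dispenser: fixed grey battery dispenser, 350 x 132 x 97 mm; origin on the surface under its middle; x runs from the paddles to the catch tray (as cells roll), y to the left. Two open lanes at y = 33 (left) and -33 mm slope down to +x; over each a 10 mm wide rocker bar, level at z = 86 mm, pivot x = -30, paddle x = -135, gate x = 70 mm. Housing x = -55 to 88, tray 88 to 190 mm
- tray (a point): centre of the floor of the open catch tray, about 97 x 122 mm inside, walls 36 mm high, at the dispenser's low end; axes as the dispenser's
- rocker_left: left rocker over the left lane: rigid aluminium piece of bar, paddle (-x end) and gate (+x end); origin on its pivot axis, 86 mm above the surface; x along the bar to the gate, y along the pivot; only its angle changes
- rocker_right: right rocker over the right lane: rigid aluminium piece of bar, paddle (-x end) and gate (+x end); origin on its pivot axis, 86 mm above the surface; x along the bar to the gate, y along the pivot; only its angle changes
- paddle_left (a point): left press paddle: aluminium plate 50 (x) x 40 (y) x 6 mm on the -x end of the left rocker, behind the housing; this point is the centre of its top face, 89 mm above the work surface at rest, z normal to the plate. Fully pressed it has gone down about 40 mm (arc of 105 mm radius about the pivot); only air below it
- paddle_right (a point): right press paddle: aluminium plate 50 (x) x 40 (y) x 6 mm on the -x end of the right rocker, behind the housing; this point is the centre of its top face, 89 mm above the work surface at rest, z normal to the plate. Fully pressed it has gone down about 40 mm (arc of 105 mm radius about the pivot); only air below it
- gate_left (a point): left gate: aluminium plate 24 wide x 46 high x 3 mm hanging from the far end of the left rocker in the middle of the left lane; this point is the middle of its lower edge, 38 mm above the work surface when shut (3 mm above the lane floor)
- gate_right (a point): right gate: aluminium plate 24 wide x 46 high x 3 mm hanging from the far end of the right rocker in the middle of the right lane; this point is the middle of its lower edge, 38 mm above the work surface when shut (3 mm above the lane floor)
- tilt_left (a joint): left rocker's angle, rad: 0 = at rest, gate shut; grows as the paddle is pressed; stop at 0.38 = fully pressed, gate lifted about 40 mm. A fat cell gets under the gate from about 0.25. A spring brings it back: about 1.5 N on the paddle starts it, about 3 N holds it fully down
- tilt_right (a joint): right rocker's angle, rad: 0 = at rest, gate shut; grows as the paddle is pressed; stop at 0.38 = fully pressed, gate lifted about 40 mm. A fat cell gets under the gate from about 0.25. A spring brings it back: about 1.5 N on the paddle starts it, about 3 N holds it fully down
- fat_cell_center (a point): centre of the fat battery cell, a copper-coloured cylinder 26 mm in diameter, 48 mm long, about 65 g, lying across one of the lanes behind its gate (which lane varies)
- thin_cell_center (a point): centre of the thin battery cell, a copper-coloured cylinder 14.5 mm in diameter, 48 mm long, about 24 g, lying across the other lane behind its gate
- egg_cup: loose white ceramic egg cup, empty, 51 mm in diameter, 64 mm high; origin under its centre
- flashlight: loose aluminium flashlight lying on its side, 110 mm long (x, the lens end at +x), 42 mm wide, 36 mm high; origin under its middle
- wallet_case: loose black hard-plastic wallet case lying flat, 108 (x) x 76 (y) x 20 mm; origin under its centre
- carousel: fixed foot of the white plastic key carousel, 110 mm in diameter, 175 mm high with its top; origin under its centre
- carousel_arm_tip (a point): tip of the carousel arm that carries the keyring, 70 mm from the carousel's upright axis, 170 mm above the surface; the four-armed top turns freely with light friction
Not all that is in view belongs to the job. What is shaped like the part that bears fat_cell_center but white or yellow is not meant.

How it is judged (in metres and radians):
On the way:
1. a finger presses down the paddle of the fat cell's lane, lifting that gate (((y of thin_cell_center in the frame of dispenser below 0 m and value of joint tilt_left above 0.18 rad and contact force between the fingers and rocker_left above 0.3 N and x of the grasp point in the frame of dispenser below -0.075 m) or (y of thin_cell_center in the frame of dispenser above 0 m and value of joint tilt_right above 0.18 rad and contact force between the fingers and rocker_right above 0.3 N and x of the grasp point in the frame of dispenser below -0.075 m))), for 0.1 s.
At the end, for the whole second after the job is handed in: The fat cell lies in the catch tray (centre between its walls, under 26 mm above its floor), both rockers are at rest (under 0.04 rad), and the thin cell, egg cup, flashlight, wallet case and carousel arm tip are each within 20 mm of where they started (x of fat_cell_center in the frame of tray between -0.05 and 0.05 m and y of fat_cell_center in the frame of tray between -0.062 and 0.062 m and z of fat_cell_center in the frame of tray below 0.026 m and distance of tray from where it was at the start of the episode below 0.01 m and value of joint each of tilt_left, tilt_right below 0.04 rad and distance of each of thin_cell_center, egg_cup, flashlight, wallet_case, carousel_arm_tip from where it was at the start of the episode below 0.02 m); the robot touches nothing.
It fails at once if the thin cell's rocker is pressed (over 0.1 rad) ((y of thin_cell_center in the frame of dispenser above 0 m and value of joint tilt_left above 0.1 rad) or (y of thin_cell_center in the frame of dispenser below 0 m and value of joint tilt_right above 0.1 rad)).
It fails at once if the robot touches a cell or a gate (over 0.5 N) (contact force between any of the fingers, the arm and fat_cell above 0.5 N or contact force between any of the fingers, the arm and thin_cell above 0.5 N or (contact force between any of the fingers, the arm and rocker_left above 0.5 N and x of the grasp point in the frame of dispenser above 0 m) or (contact force between any of the fingers, the arm and rocker_right above 0.5 N and x of the grasp point in the frame of dispenser above 0 m)).
It fails at once if a cell is lifted out (centre over 100 mm high) (height (world z) of any of fat_cell_center, thin_cell_center above 0.1 m).
It fails at once if the egg cup, flashlight or wallet case is lifted, tipped or shoved away (up 20 mm, moved 30 mm or tilted 0.5 rad) (height (world z) of any of egg_cup, flashlight, wallet_case above 0.02 m or distance of any of egg_cup, flashlight, wallet_case from where it was at the start of the episode above 0.03 m or angle between any of egg_cup, flashlight, wallet_case's own z axis and vertical above 0.5 rad).
It fails at once if the key carousel is turned (arm tip moved over 30 mm) (distance of carousel_arm_tip from where it was at the start of the episode above 0.03 m).
It also fails if it takes over 29 s, if anything falls off the work surface, if the arm or the gripper's body presses on something with over 40 N, if the wrist force passes 120 N, or if a joint passes its speed limit or range.

## Working session

There is one attempt and no reset: what is moved stays moved. The work goes in short steps, Python scripts to look and compute and a tool call to move; the robot and the scene stay as the last step left them, time stands still between calls to the robot, and variables do not carry over. Pictures are saved under pics/ and viewed, at most 10 in all, crops included, and the job is handed in when it is done.

Besides the shell and the picture viewer there is one more tool, called as a command line: name --argument value ..., lists and objects as JSON in quotes. step_arm: Moves the arm, as the interface text tells. Shifts and turns lie within -1 to 1; 1 stands for 0.04 m of shift or 0.08 rad of turn. Its arguments: {"type":"object","properties":{"increments":{"type":"array","items":{"type":"array"}}},"required":["increments"]}

```bash
mkdir -p pics; cat > h.py <<'E'
from rig import *
import numpy as np, cv2
from scipy.spatial.transform import Rotation as R
def world(name,px,d):
    c=calibration(name)
    o=c["orientation"]; o=np.array(o,float)
    M=o if o.shape==(3,3) else R.from_rotvec(o).as_matrix()
    return [np.round(M@np.array([(u-c["cx"])/c["fx"]*z,(v-c["cy"])/c["fy"]*z,z])+np.array(c["position"]),1) for (u,v),z in zip(px,d)]
E
python3 - <<'E'
from h import *
for n in("top","scene"):
    p,d=read_camera(n); cv2.imwrite(f"pics/{n}.png",p[:,:,::-1]); np.save(n,d); print(calibration(n))
print(observe())
E
```

```text
{'fx': 528.357046393977, 'fy': 528.357046393977, 'cx': 278.7259988000142, 'cy': 207.55042388168803, 'position': array([ 495.7990527 ,   59.62869957, 1292.79680669]), 'orientation': array([-2.17950963,  2.17847824, -0.0935537 ])}
{'fx': 512.2968022812805, 'fy': 512.2968022812805, 'cx': 275.38297470435987, 'cy': 208.7898030530518, 'position': array([1671.21994579,   73.15322013, 1182.93697115]), 'orientation': array([-1.74138753, -1.77677425,  0.7253375 ])}
{'t': 0.1, 'joint_pos': array([-1.34689867e+00,  2.64658896e-01,  1.60526958e+00, -3.23006397e-06,
        1.27369142e+00, -3.69222230e-02]), 'qd': array([ 0.00090376, -0.00045238, -0.00219744, -0.00025171, -0.00018178,
       -0.00038504]), 'tau': array([ 7.87102235e-04, -5.03617394e+01, -3.58071434e+01,  7.30551453e-02,
        2.33378971e-02, -6.25265898e-05]), 'eef_pos': array([ 173.90584171, -651.5560232 ,  248.50787424]), 'eef_rot': array([-3.11291518e+00, -4.08273679e-01,  3.01901537e-04]), 'wrist_force': array([-0.03069147,  0.3563829 ,  0.35943615]), 'moment': array([0.00231493, 0.01425697, 0.02899646]), 'finger_force': 0.0, 'grip_width': 0.9971794340007943}
```

View pics/top.png

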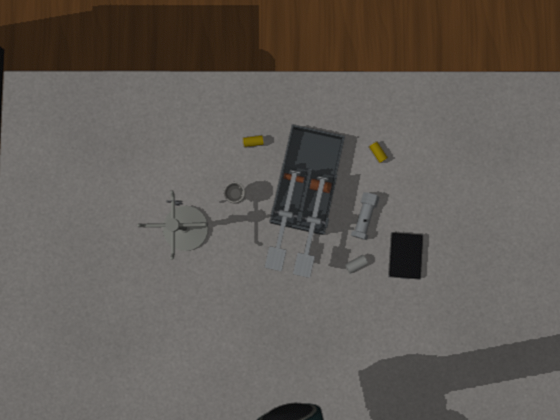

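View pics/scene.png

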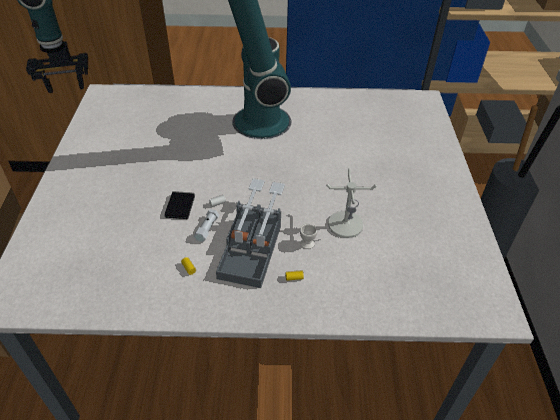

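The top view shows the dispenser at about (308,180), with its tray up the picture (+x). The left paddle is at about (276,259), the right paddle at (305,264), and copper cells show at (292,177) and (319,185). I'll enlarge it to tell fat from thin.

```bash
python3 - <<'E'
from h import *
p=cv2.imread("pics/top.png");d=np.load("top.npy")
cv2.imwrite("pics/c.png",cv2.convertScaleAbs(cv2.resize(p[115:285,255:355],None,fx=5.8/1.67,fy=5.8/1.67,interpolation=3),alpha=1.8))
px=[(276,259),(305,264),(293,127),(342,136),(175,225)]
z=[np.median(d[v-1:v+2,u-1:u+2]) for u,v in px];print(world("top",px,z))
for uu,v in((range(282,303),177),(range(307,333),185)): print([(u,round(world("top",[(u,v)],[d[v,u]])[0][2])) for u in uu])
E
```

```text
[array([480.5,  64. ,  88.6]), array([469.2,  -1.8,  86.4]), array([798.5,  23.3,  32.3]), array([775.7, -95. ,  35.7]), array([553.3, 278.1, 172.1])]
[(282, 38), (283, 46), (284, 48), (285, 48), (286, 54), (287, 47), (288, 51), (289, 55), (290, 52), (291, 83), (292, 88), (293, 87), (294, 93), (295, 88), (296, 54), (297, 47), (298, 48), (299, 49), (300, 46), (301, 48), (302, 48)]
[(307, 60), (308, 35), (309, 52), (310, 65), (311, 66), (312, 61), (313, 61), (314, 62), (315, 59), (316, 62), (317, 63), (318, 59), (319, 90), (320, 87), (321, 91), (322, 91), (323, 60), (324, 64), (325, 64), (326, 63), (327, 64), (328, 62), (329, 63), (330, 65), (331, 37), (332, 62)]
```

View pics/c.png

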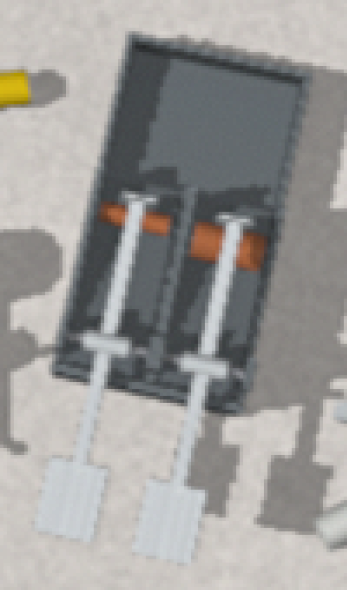

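The fat cell is in the right lane: its top is at about 64 mm, against about 49 mm in the left lane. The target is the right paddle, near (469,-2,88), and the dispenser's yaw is about -0.17. I'll go to a hover over it with the gripper shut.

step_arm --increments '[[[0.62, -0.765, 0], [0, 0, 0], 1], [[0.62, -0.765, 0], [0, 0, 0], 1], [[0.62, -0.765, 0], [0, 0, 0], 1], [[0.62, -0.765, 0], [0, 0, 0], 1], [[0.62, -0.765, 0], [0, 0, 0], 1], [[0.62, -0.765, 0], [0, 0, 0], 1], [[0.62, -0.765, 0], [0, 0, 0], 1], [[0.62, -0.765, 0], [0, 0, 0], 1], [[0.62, -0.765, 0], [0, 0, 0], 1], [[0.62, -0.765, 0], [0, 0, 0], 1], [[0.62, -0.765, 0], [0, 0, 0], 1], [[0.62, -0.765, 0], [0, 0, 0], 1], [[0.62, -0.765, 0], [0, 0, 0], 1], [[0.62, -0.765, 0], [0, 0, 0], 1], [[0.62, -0.765, 0], [0, 0, 0], 1], [[0.62, -0.765, 0], [0, 0, 0], 1], [[0.62, -0.765, 0], [0, 0, 0], 1], [[0.62, -0.765, 0], [0, 0, 0], 1]]'

```text
t: 1.9
eef_pos: [463.4, -3.2, 249.4]
eef_rot: [3.115, 0.409, -0.0]
wrist_force: [0.2, -1.1, -0.6]
grip_width: 0.005
finger_force: 0.0
```

step_arm --increments '[[[0, 0, 0], [0, 0, 1], 1], [[0, 0, 0], [0, 0, 1], 1], [[0, 0, 0], [0, 0, 1], 1], [[0, 0, 0], [0, 0, 1], 1], [[0, 0, 0], [0, 0, 1], 1], [[0, 0, 0], [0, 0, 0.5], 1], [[0, 0, 0], [0, 0, 0], 1], [[0, 0, 0], [0, 0, 0], 1]]'

```text
t: 2.7
eef_pos: [463.1, -4.9, 249.4]
eef_rot: [3.129, -0.279, -0.001]
wrist_force: [-0.3, -0.9, -0.5]
grip_width: 0.006
finger_force: 0.0
```

```bash
python3 - <<'E'
from h import *
s=observe();print(s);p,d=read_camera("wrist");cv2.imwrite("pics/w1.png",p[:,:,::-1]);np.save("w1",d)
np.save("T",np.r_[s["eef_pos"],s["eef_rot"]])
print(calibration("wrist"))
E
```

```text
{'t': 2.7, 'joint_pos': array([-6.43194662e-02, -1.45654766e-01,  2.03696575e+00,  8.19575191e-06,
        1.25089228e+00,  1.68461611e+00]), 'qd': array([-8.75165693e-05, -1.75224461e-03, -1.52576719e-03,  1.43252116e-03,
       -2.84357342e-04,  2.81389866e-03]), 'tau': array([ 1.06359253e-02, -2.74977154e+01, -3.55430174e+01,  6.27651360e-03,
       -7.44719803e-02,  2.32541322e-02]), 'eef_pos': array([463.05583764,  -4.87048222, 249.39166248]), 'eef_rot': array([ 3.12913133e+00, -2.79454015e-01, -9.59165188e-04]), 'wrist_force': array([-0.25853094, -0.8846578 , -0.53486568]), 'moment': array([ 0.05834524,  0.02580331, -0.00526189]), 'finger_force': 0.0, 'grip_width': 0.006199000923612301}
{'fx': 341.70654998505194, 'fy': 341.70654998505194, 'cx': 282.84601875314473, 'cy': 204.12854111978558, 'tool_from_camera': array([[-5.84160576e-04, -9.63180740e-01, -2.68854089e-01,
         6.92113618e+01],
       [ 9.99999267e-01, -8.47658083e-04,  8.63992034e-04,
        -3.05077593e-01],
       [-1.06007683e-03, -2.68853387e-01,  9.63180530e-01,
        -1.34363500e+02],
       [ 0.00000000e+00,  0.00000000e+00,  0.00000000e+00,
         1.00000000e+00]])}
```

View pics/w1.png

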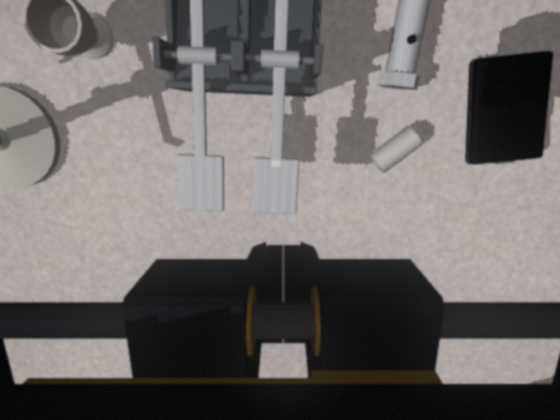

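The wrist view shows the right paddle spanning (252,158) to (298,214), with its centre at (275,186). The left paddle's centre is at (201,183).

```bash
python3 - <<'E'
from h import *
d=np.load("w1.npy");T=np.load("T.npy");c=calibration("wrist");M=c["tool_from_camera"]
for u,v in[(275,186),(201,183),(280,62),(275,205)]:
    z=np.median(d[v-1:v+2,u-1:u+2]);q=(M@[(u-c["cx"])/c["fx"]*z,(v-c["cy"])/c["fy"]*z,z,1])[:3]
    print(np.round(q,1),np.round(R.from_rotvec(T[3:]).as_matrix()@q+T[:3],1))
E
```

```text
[  3.5  -7.  160.5] [467.7   1.4  88.9]
[  6.3 -72.1 160.6] [481.9  65.   88.7]
[104.9  -2.2 157.1] [566.6 -21.3  92.2]
[-14.1  -7.1 161.3] [450.3   4.6  88.1]
```

step_arm --increments '[[[-0.05, -0.16, 0.8], [0, 0, 0.25], 1], [[0, 0, 0.8], [0, 0, 0.25], 1], [[0, 0, 0.8], [0, 0, 0], 1], [[0, 0, 0.8], [0, 0, 0], 1], [[0, 0, 0.2], [0, 0, 0], 1], [[0, 0, 0], [0, 0, 0], 1], [[0, 0, 0.25], [0, 0, 0], 1], [[0, 0, 0.2], [0, 0, 0], 1], [[0, 0, 0.1], [0, 0, 0], 1]]'

```text
t: 3.65
eef_pos: [463.7, 1.7, 92.3]
eef_rot: [-3.123, 0.344, -0.004]
wrist_force: [1.2, -0.9, 1.9]
grip_width: 0.004
finger_force: 0.8
```

step_arm --increments '[[[0, 0, 0.2], [0, 0, 0], 1], [[0, 0, 0.2], [0, 0, 0], 1], [[0, 0, 0.2], [0, 0, 0], 1], [[0, 0, 0.1], [0, 0, 0], 1], [[0, 0, 0], [0, 0, 0], 1], [[0, 0, 0], [0, 0, 0], 1], [[0, 0, 0], [0, 0, 0], 1], [[0, 0, 0], [0, 0, 0], 1], [[0, 0, 0], [0, 0, 0], 1], [[0, 0, 0], [0, 0, 0], 1]]'

```text
t: 4.65
eef_pos: [462.3, 1.8, 63.7]
eef_rot: [3.123, -0.344, -0.001]
wrist_force: [-2.4, 0.3, 1.9]
grip_width: 0.006
finger_force: 1.1
```

```bash
python3 - <<'E'
from h import *
p,d=read_camera("top");cv2.imwrite("pics/c2.png",cv2.convertScaleAbs(cv2.resize(p[115:285,255:355,::-1],None,fx=3.4,fy=3.4,interpolation=3),alpha=1.8))
E
```

```text
(no output)
```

View pics/c2.png

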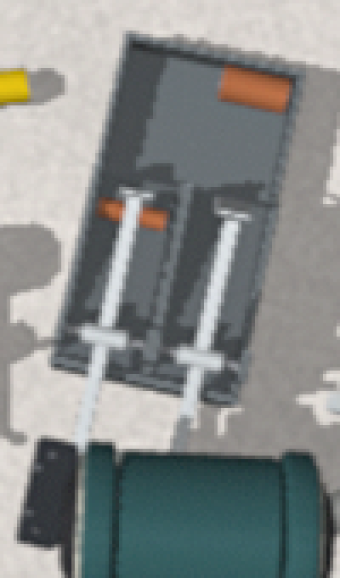

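The fat cell has rolled into the tray, at crop (255,88), and the thin cell is still behind its gate at (133,213). I'll raise the arm straight up.

step_arm --increments '[[[0, 0, -0.2], [0, 0, 0], 1], [[0, 0, -0.2], [0, 0, 0], 1], [[0, 0, -0.2], [0, 0, 0], 1], [[0, 0, -0.3], [0, 0, 0], 1], [[0, 0, -0.5], [0, 0, 0], 1], [[0, 0, -0.9], [0, 0, 0], 1], [[0, 0, -0.9], [0, 0, 0], 1], [[-0.9, 0, -0.9], [0, 0, 0], 1], [[-0.9, 0, 0], [0, 0, 0], 1], [[0, 0, 0], [0, 0, 0], 1], [[0, 0, 0], [0, 0, 0], 1], [[0, 0, 0], [0, 0, 0], 1], [[0, 0, 0], [0, 0, 0], 1]]'

```text
t: 6.0
eef_pos: [393.5, 17.1, 226.9]
eef_rot: [3.123, -0.344, -0.001]
wrist_force: [0.2, 0.5, 0.8]
grip_width: 0.005
finger_force: 0.0
```

```bash
python3 - <<'E'
from h import *
p,d=read_camera("top");cv2.imwrite("pics/c3.png",cv2.convertScaleAbs(cv2.resize(p[115:285,130:430,::-1],None,fx=2.6,fy=2.6,interpolation=3),alpha=1.8))
px=[(276,259),(305,262),(330,141)];print(world("top",px,[np.median(d[v-1:v+2,u-1:u+2]) for u,v in px]))
E
```

```text
[array([480.5,  64. ,  89. ]), array([473.8,  -1.6,  90.4]), array([763.7, -66. ,  34.1])]
```

View pics/c3.png

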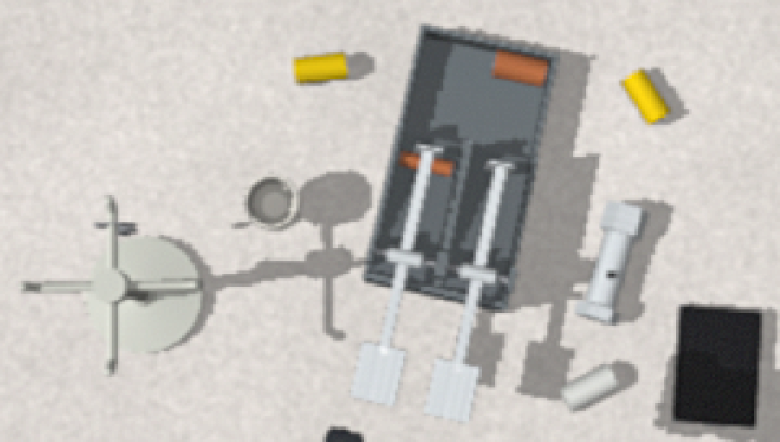

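Both paddles are back at rest (89 and 90 mm), the fat cell is in the tray at crop (520,68), and nothing else has moved.

```bash
python3 -c "from rig import *; print(close_job())"
```

```text
the job is handed in; nothing more can be done
None
```

I pressed the right paddle, the fat cell rolled into the catch tray and both paddles came back to rest; the thin cell stayed in its lane, the other items looked unmoved, and I handed the job in (no verdict was returned).

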